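Lock the lamp slide with its pin

ROBOT

A 7-joint arm with a two-finger parallel gripper is mounted at the origin on the work surface. World frame = base frame: x ahead of the robot, y to its left, z up, the work surface at z = 0. Lengths are in m, angles in rad, forces in N, time in s.
With the tool pointing down it reaches from about 0.4 to 0.75 m from the base axis. Payload 19.5 kg.
Tool frame: the origin (TCP) lies at the very end of the fingers, on their centre line; the grasp point (between the pads) lies r.pinch_z behind it (r.pinch_z is the distance from the TCP to the grasp point, in m); x points along the fingers, y is the direction in which the jaws open and shut, and the axes are right-handed (so a half turn about x gives the same grasp; the last joint's range is limited). The gripper opens to 85 mm and grips with 20 to 120 N. Pads are 22 mm wide; open, the fingers measure 114 mm over their backs; the gripper's body (76 mm by 85 mm) begins 54 mm behind the grasp point. The pads swing forward as they close: fully open they stand 13 mm farther back than shut.
Start: joints at [1.123, 0.707, -0.028, 1.485, 0.022, 0.951, -0.075], TCP at [0.227, -0.528, 0.231] pointing down, gripper open.
Joint ranges: [-2.71, 2.71], [-0.32, 2.16], [-1.57, 1.52], [0, 2.45], [-1.46, 4.6], [0, 2.02], [-2.83, 2.83]. Speed limits (rad/s): [1.89, 1.89, 2.57, 2.57, 3.01, 3.01, 3.01].

INTERFACE

Orientations are given as a unit quaternion [w, x, y, z].
In Python, from cell import state, snapshot, camera_model, r, models gives the robot as it stands.
- The arm moves only by the tool play_rows, never from a script. Its argument "deltas" is a list of rows, each a list of 7 numbers: the turn, a rotation vector about the tool's x, y, z in degrees, then the shift along the tool's x, y, z in m, then the closure, from 0 (fully open) to 1 (shut). A call has 1 to 20 rows; each row is the pose to reach, as a shift and turn from the pose commanded when the call began, along the tool's axes at that moment; what a row does not reach only later rows make up. A row lasts 1/10 s, in which the tool goes at most 50 mm and 8.59 degrees, less where a joint would pass 70% of its speed; a pose out of reach is approached as far as the arm can. A call with a gripper value outside its range is refused whole. The fingers move at their own pace and stop on an object; the grip force is fixed at half the most. Time passes only in rows, so rows that repeat a pose let the fingers close. It gives the time, the measured TCP pose, the force and the opening at its end, in the units of the state.
- state(): the state, without advancing time (a new reading comes with each control period).
- snapshot(name): name is "side" or "top" or "wrist"; returns the picture (400x640x3 uint8, blue, green, red); there is no depth.
- camera_model(name): a dict with "K" (3x3 intrinsics, pixels), "dist" ([k1, k2, p1, p2, k3] as OpenCV has them; the pictures are not rectified), "xyz" and "orientation" of the camera in the world; the wrist camera has in their place "tool_from_camera" (4x4, takes a point from camera to tool coordinates, whose origin is the TCP and whose axes are the tool frame's). Camera axes: x right, y down, z forward; pixel columns grow to the right and rows downward; lengths in m; the calibration is good to about 2 mm. A picture is of the moment at which its call begins: read the wrist's pose just before it. camera_model takes no time and is no camera call.
- r.finish_job(): hands the job in, once; it reports no verdict.
Trained networks look in the newest picture that a camera, given by its name, has taken for a name from the list of things; names that differ only in an ending like _2 or _b are one class to them, and where a whole thing is asked for, a point or a joint stands for the part that bears it (a point fixed in the world has none). Each returns a list of dicts, best first, with "confidence" (0 to 1); they miss things now and then, are a little off and sometimes report something else, mostly with a low value. They report only what shows in the picture. A call takes as long as a camera call. They do not tell look-alikes from the thing itself.
- models.look_for(camera, query): "centre" ([column, row] in pixels, amid what is visible of it).
- models.place_of(camera, query): "centre" ([column, row] in pixels: a listed point, or the origin of a listed thing).
The state is a dict: "clock": time; "joint_pos": joint angles; "qvel": joint speeds; "tau": joint torques, N m; "position": TCP position; "eef_rot": TCP orientation; "force": force on the tool from outside, world axes, zero at the start; "wrist_torque": the same for the moment, N m; "finger_gap": opening from 0.0 (shut) to 1.0 (fully open).
Only numpy, scipy, OpenCV 4.12 (cv2) and the standard library are available. Lean on these libraries where they do the work, as an engineer would, in place of code of your own. Each camera call takes 0.05 s, during which the arm holds its last target. There are 200 camera calls.

TASK

Get the examination lamp ready for clinic: push its slide along the bakelite base until the hole in the slide lies under the hole in the fixed bracket, then take the locking pin from its wooden stand and put it down through both holes until its collar sits flat on the bracket. Let go of the pin and leave the basin, the otoscope and the two specula where they are.

Things in the scene. Friction and masses are not known exactly. Their poses are not given: they have to be found in the camera images.
- lamp_base: dark brown bakelite lamp base, fixed to the trolley, 140 (x) x 240 (y) x 30 mm high with a brown rocker switch on its robot side; origin at the centre of its underside, y runs along the slide's track. At its +y end a nickel bracket stands on the far (+x) edge, top 78 mm above the trolley, and reaches over the track with a 46 mm square, 12 mm thick flange that has a round hole
- eye (a point): centre of the round hole in the bracket flange, at the flange's top face (78 mm above the trolley; in lamp_base's frame x 0, y 75 mm). Hole 18 mm diameter, 12 mm deep, with 2 mm chamfer; its underside is 20 mm above the slide's top. Axes as lamp_base, z up
- slide (a joint): travel of the lamp slide along lamp_base's +y, 0 to 0.09 m; stays where it is left (about 2 N to move). The slide is a nickel plate 60 (x) x 150 (y) x 16 mm, top 46 mm above the trolley, with a round hole at its +y end and the lamp tube at its -y end
- slide_hole (a point): centre of the round hole through the slide plate, at the plate's top face (46 mm above the trolley). 20 mm diameter, 16 mm deep with 2 mm chamfer; below it is the solid bakelite
- lamp_tube (a point): point on the axis of the upright brass lamp tube on the slide, 80 mm above the trolley, 95 mm from slide_hole towards -y of the base. Tube 34 mm diameter, from 54 to 101 mm above the trolley, on a 44 mm wide collar (46 to 54 mm), with a domed glass lens on top reaching 115 mm. Hold or push it to move the slide
- pin: locking pin, 98 mm long, standing upright in the stand at the start; origin at the centre of its lower tip, z up along it. Steel shank 14 mm diameter, 44 mm long with a tapered end (5 mm taper to 8 mm diameter), then a steel collar 34 mm diameter, 6 mm thick (44 to 50 mm), then a round black grip 26 mm diameter, 48 mm long (50 to 98 mm). When hanging in the stand its tip is 6 mm above the trolley
- pin_collar (a point): centre of the underside of the pin's collar, 44 mm above its tip
- pin_stand: dark wooden block 70 x 70 x 50 mm, fixed to the trolley, with an 18 mm hole, 47 mm deep, in the middle of its top in which the pin stands; origin at the centre of its underside
- basin: white enamel basin, 150 mm wide at the rim, 45 mm high; origin at the centre of its underside; bystander
- otoscope: brass otoscope lying down, 150 mm long along its x, about 40 mm high; bystander
- speculum0: black ear speculum, cone 46 mm high, 32 mm wide foot, standing; origin under its centre; bystander
- speculum1: a second black ear speculum, the same; bystander
Things that resemble listed ones, but are neither listed nor needed, are in the scene too. There is more than one size of the pin; the one meant has the size given above.

How it is judged:
By the outcome, as a careful person would: the job done as asked, in the order asked, and still so for the second after the job is handed in, with the robot touching nothing.
It also fails if it takes over 54 s, if anything falls off the work surface, if the arm or the gripper's body presses on something with over 40 N, if the wrist force passes 120 N, or if a joint passes its speed limit or range.

## Working session

There is one attempt and no reset: what is moved stays moved. The work goes in short steps, Python scripts to look and compute and a tool call to move; the robot and the scene stay as the last step left them, time stands still between calls to the robot, and variables do not carry over. Pictures are saved under pics/ and viewed, about 8 in all and at most 12, crops included, and the job is handed in when it is done.

Besides the shell and the picture viewer there is one more tool, called after "Request:" as a command line: name --pt "numbers of a row" for each row, then --argument value for the rest. play_rows: Moves the arm, as the interface text tells. Its arguments: {"type":"object","properties":{"deltas":{"type":"array"}},"required":["deltas"]}

```bash
mkdir -p pics; ls; cat > h.py <<'E'
import numpy as np, cv2
from scipy.spatial.transform import Rotation as R
from cell import state, snapshot, camera_model, r, models
def rot(q): return R.from_quat([q[1],q[2],q[3],q[0]]).as_matrix()
def cam(name, s=None):
    m=camera_model(name); K=np.array(m["K"],float); d=np.array(m["dist"],float)
    if "tool_from_camera" in m:
        s=s or state(); T=np.array(m["tool_from_camera"]); A=rot(s["eef_rot"])
        return K,d,A@T[:3,:3],A@T[:3,3]+np.array(s["position"])
    return K,d,rot(m["orientation"]),np.array(m["xyz"],float)
def ray(c,px):
    K,d,A,o=c; u=cv2.undistortPoints(np.array([[px]],float),K,d)[0,0]
    return o, A@np.array([u[0],u[1],1.])
def onz(c,px,z):
    o,v=ray(c,px); return o+v*(z-o[2])/v[2]
def proj(c,P):
    K,d,A,o=c; return cv2.projectPoints((np.atleast_2d(P)-o)@A,np.zeros(3),np.zeros(3),K,d)[0][:,0]
def tri(obs):
    M=np.zeros((3,3));b=np.zeros(3)
    for c,px in obs:
        o,v=ray(c,px); v=v/np.linalg.norm(v); Q=np.eye(3)-np.outer(v,v); M+=Q;b+=Q@o
    return np.linalg.solve(M,b)
E
python3 - <<'E'
from h import *
np.set_printoptions(precision=3,suppress=True)
s=state(); print(s["position"],s["eef_rot"],rot(s["eef_rot"]),s["force"],s["finger_gap"],r.pinch_z)
zs=dict(eye=.078,slide_hole=.046,lamp_tube=.08,pin=.006,pin_collar=.05,pin_stand=0,lamp_base=0,basin=0,otoscope=0,speculum0=0)
for n in("top","side"):
    im=snapshot(n); cv2.imwrite(f"pics/{n}0.png",im); c=cam(n); print(n,c[3],c[2][:,2])
    for q,z in zs.items():
        for h in models.place_of(n,q)[:4]: print(q,np.round(h["centre"],0),round(h["confidence"],2),onz(c,h["centre"],z))
E
```

```text
pics
[ 0.227 -0.528  0.231] [-0.142 -0.693 -0.143  0.693] [[-0.     0.395 -0.919]
 [ 0.001 -0.919 -0.395]
 [-1.    -0.001  0.   ]] [-0.281 -0.253  0.939] 0.9966454663959013 0.0187
top [ 0.428 -0.016  0.927] [ 0.229  0.029 -0.973]
eye [290. 234.] 0.8 [0.548 0.056 0.078]
eye [326. 147.] 0.36 [ 0.77  -0.001  0.078]
slide_hole [309. 238.] 0.75 [0.549 0.013 0.046]
slide_hole [218. 183.] 0.36 [0.657 0.255 0.046]
slide_hole [182. 240.] 0.31 [0.508 0.314 0.046]
lamp_tube [352. 244.] 0.93 [ 0.542 -0.086  0.08 ]
pin [434. 257.] 0.85 [ 0.544 -0.297  0.006]
pin [388. 302.] 0.71 [ 0.424 -0.193  0.006]
pin [438. 299.] 0.57 [ 0.445 -0.311  0.006]
pin [441. 299.] 0.37 [ 0.445 -0.319  0.006]
pin_collar [395. 308.] 0.71 [ 0.413 -0.2    0.05 ]
pin_collar [443. 298.] 0.7 [ 0.448 -0.309  0.05 ]
pin_collar [446. 254.] 0.68 [ 0.548 -0.31   0.05 ]
pin_stand [433. 298.] 0.68 [ 0.445 -0.301  0.   ]
pin_stand [321. 241.] 0.34 [ 0.551 -0.016  0.   ]
lamp_base [321. 242.] 0.58 [ 0.549 -0.014  0.   ]
basin [181. 236.] 0.94 [0.52  0.337 0.   ]
basin [288. 233.] 0.45 [0.561 0.069 0.   ]
otoscope [325. 147.] 0.88 [0
[... 270 characters left out ...]
 0.69 [0.542 0.061 0.078]
slide_hole [332. 226.] 0.75 [0.542 0.019 0.046]
lamp_tube [349. 198.] 0.76 [ 0.549 -0.087  0.08 ]
lamp_tube [414. 201.] 0.6 [ 0.39  -0.171  0.08 ]
pin [410. 216.] 0.76 [ 0.408 -0.209  0.006]
pin [380. 194.] 0.56 [ 0.545 -0.282  0.006]
pin_collar [409. 197.] 0.95 [ 0.43  -0.238  0.05 ]
pin_collar [380. 176.] 0.8 [ 0.565 -0.316  0.05 ]
pin_collar [413. 183.] 0.47 [ 0.453 -0.325  0.05 ]
pin_stand [412. 201.] 0.77 [ 0.441 -0.305  0.   ]
lamp_base [336. 236.] 0.69 [ 0.544 -0.004  0.   ]
basin [265. 314.] 0.63 [0.521 0.343 0.   ]
otoscope [264. 208.] 0.91 [ 0.806 -0.017  0.   ]
speculum0 [236. 276.] 0.6 [0.663 0.276 0.   ]
speculum0 [345. 189.] 0.45 [ 0.66  -0.262  0.   ]
```

```bash
python3 -c "
import cv2
a=cv2.imread('pics/top0.png');b=cv2.imread('pics/side0.png')
"; ls pics
```

```text
side0.png
top0.png
```

View pics/top0.png

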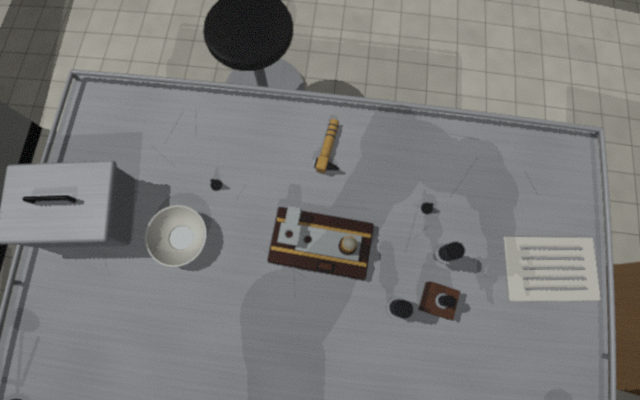

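```bash
python3 -c "
import cv2
a=cv2.imread('pics/top0.png')[220:340,360:480];b=cv2.imread('pics/side0.png')[140:240,310:450]
a=cv2.resize(a,(400,400),interpolation=2);b=cv2.resize(b,(400,286),interpolation=2)
b=cv2.copyMakeBorder(b,0,114,0,0,0)
cv2.imwrite('pics/crop0.png',cv2.hconcat([a,b]))"
```

```text
(no output)
```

View pics/crop0.png

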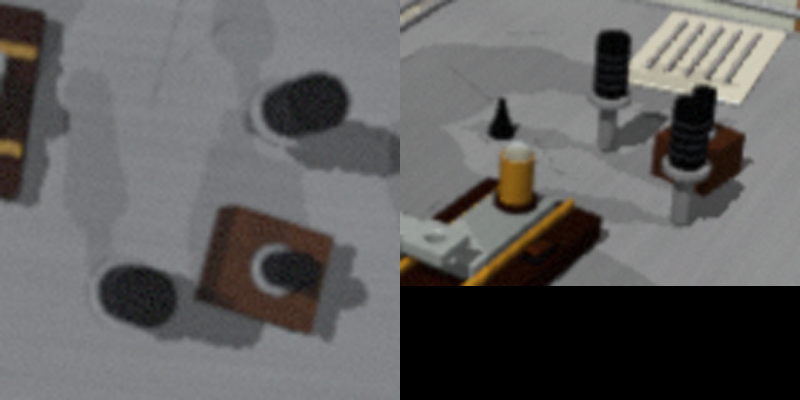

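The pin candidates in the top view are (443,298), (400,308) and (452,252). The one at (443,298) hangs in the wooden stand and fits the task. The other two stand free on the trolley and look larger. The slide hole at (309,238) sits about 43 mm short of the eye at (290,234).

```bash
cat >> h.py <<'E'
np.set_printoptions(precision=4,suppress=True)
def delta(P,ydir,s=None):
    "row to reach TCP P, tool down, jaw axis along ydir (world xy), relative to present pose"
    s=s or state(); A=rot(s["eef_rot"]); x=np.array([0,0,-1.]); y=np.array([*ydir,0.]); y/=np.linalg.norm(y)
    B=np.stack([x,y,np.cross(x,y)],1)
    return np.degrees(R.from_matrix(A.T@B).as_rotvec()), A.T@(np.array(P)-s["position"])
E
python3 - <<'E'
from h import *
print(np.array(camera_model("wrist")["tool_from_camera"]),camera_model("wrist")["K"])
print(delta([.50,-.04,.28],[0,-1]))
E
```

```text
[[-0.0001 -0.2629  0.9648 -0.1422]
 [ 1.      0.0013  0.0005  0.0007]
 [-0.0014  0.9648  0.2629 -0.0671]
 [ 0.      0.      0.      1.    ]] [[343.777    0.     322.2646]
 [  0.     343.777  204.111 ]
 [  0.       0.       1.    ]]
(array([23.2501,  0.0012,  0.006 ]), array([-0.0487, -0.3409, -0.4436]))
```

```bash
python3 - <<'E'
from h import *
print(delta([.57,-.03,.25],[0,-1]))
E
```

```text
(array([23.2501,  0.0012,  0.006 ]), array([-0.0187, -0.3224, -0.5119]))
```

Request:
play_rows --pt "23.2 0 0 -0.019 -0.322 -0.512 0" --pt "23.2 0 0 -0.019 -0.322 -0.512 0" --pt "23.2 0 0 -0.019 -0.322 -0.512 0" --pt "23.2 0 0 -0.019 -0.322 -0.512 0" --pt "23.2 0 0 -0.019 -0.322 -0.512 0" --pt "23.2 0 0 -0.019 -0.322 -0.512 0" --pt "23.2 0 0 -0.019 -0.322 -0.512 0" --pt "23.2 0 0 -0.019 -0.322 -0.512 0" --pt "23.2 0 0 -0.019 -0.322 -0.512 0" --pt "23.2 0 0 -0.019 -0.322 -0.512 0" --pt "23.2 0 0 -0.019 -0.322 -0.512 0" --pt "23.2 0 0 -0.019 -0.322 -0.512 0" --pt "23.2 0 0 -0.019 -0.322 -0.512 0" --pt "23.2 0 0 -0.019 -0.322 -0.512 0" --pt "23.2 0 0 -0.019 -0.322 -0.512 0" --pt "23.2 0 0 -0.019 -0.322 -0.512 0" --pt "23.2 0 0 -0.019 -0.322 -0.512 0"

```text
clock: 2.8
position: [0.57, -0.0313, 0.2505]
eef_rot: [-0.0, 0.707, -0.0, -0.707]
force: [0.2, 0.6, -0.5]
finger_gap: 0.999
```

```bash
python3 - <<'E'
from h import *
s=state();print(s["clock"],s["position"],s["qvel"]); c=cam("wrist",s); im=snapshot("wrist"); cv2.imwrite("pics/w1.png",im)
for q,z in dict(eye=.078,slide_hole=.046,lamp_tube=.08,lamp_base=0).items():
    for h in models.place_of("wrist",q)[:2]: print(q,h["centre"],round(h["confidence"],2),onz(c,h["centre"],z))
E
```

```text
2.8 [ 0.57   -0.0313  0.2505] [-0.0048  0.0028 -0.004  -0.0019 -0.001  -0.0005 -0.0022]
eye [224.9, 204.2] 0.73 [0.5515 0.0606 0.078 ]
slide_hole [275.3, 195.6] 0.62 [0.5521 0.0169 0.046 ]
slide_hole [543.6, 79.6] 0.34 [ 0.6662 -0.243   0.046 ]
lamp_tube [373.0, 214.8] 0.91 [ 0.5417 -0.0801  0.08  ]
lamp_base [306.7, 187.2] 0.76 [ 0.5509 -0.0137  0.    ]
```

View pics/w1.png

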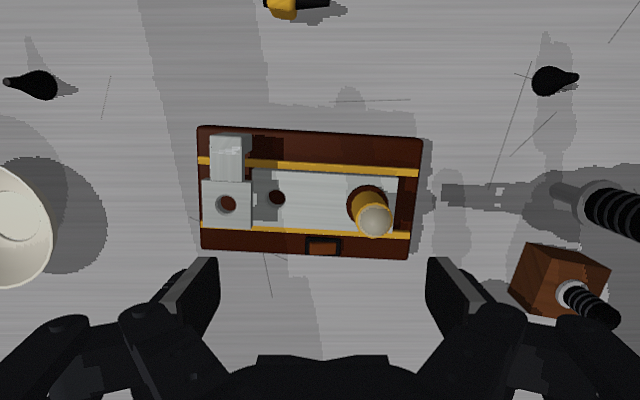

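```bash
python3 - <<'E'
from h import *
s=state(); c=cam("wrist",s); im=cv2.imread("pics/w1.png")
for p in [(200,126),(421,139),(409,259),(202,250)]: print(onz(c,p,.03))
# dark blob centroids refine
g=cv2.cvtColor(im,cv2.COLOR_BGR2GRAY)
for (u,v,z) in [(226,204,.078),(277,197,.046)]:
    w=g[v-12:v+13,u-12:u+13]; t,m=cv2.threshold(w,0,1,cv2.THRESH_BINARY_INV+cv2.THRESH_OTSU)
    n,l,st,ce=cv2.connectedComponentsWithStats(m); k=l[12,12]; p=ce[k]+[u-12,v-12]; print(t,st[k],p,onz(c,p,z))
cv2.imwrite("pics/w1c.png",cv2.resize(im[120:270,190:430],(800,500),interpolation=2))
print(onz(c,(374,220),.115))
E
```

```text
[0.622  0.0949 0.03  ]
[ 0.6092 -0.1337  0.03  ]
[ 0.4739 -0.1304  0.03  ]
[0.4846 0.1053 0.03  ]
94.0 [  1   4  21  18 280] [225.5214 203.9786] [0.5519 0.0607 0.078 ]
104.0 [  0   0  21  25 429] [273.3217 197.3147] [0.5504 0.0197 0.046 ]
[ 0.5481 -0.0749  0.115 ]
```

View pics/w1c.png

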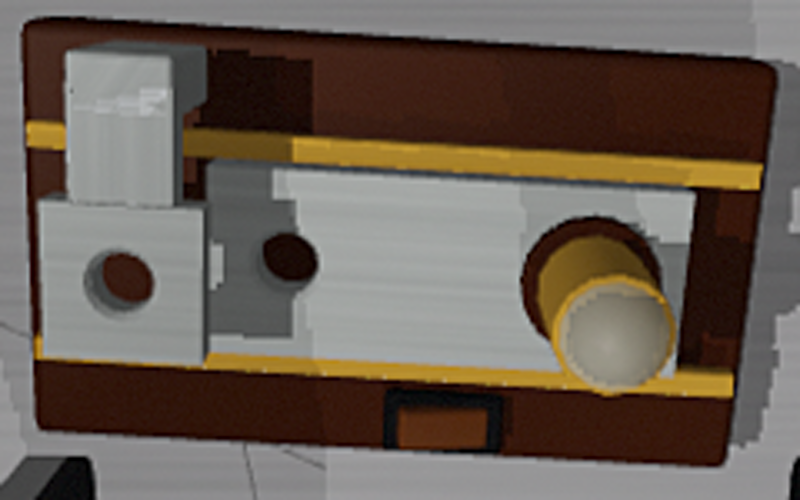

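```bash
python3 - <<'E'
from h import *
s=state(); c=cam("wrist",s)
e,h=onz(c,(225.7,204.3),.078),onz(c,(276.7,198),.046); print(e,h,(e-h)@[.051,.9987,0], h-.095*np.array([.051,.9987,0]))
print(delta([.546,-.079,.15],[-.051,-.9987],s),delta([.546,-.079,.063],[-.051,-.9987],s))
E
```

```text
[0.5515 0.0605 0.078 ] [0.5497 0.0163 0.046 ] 0.04428295476725872 [ 0.5448 -0.0786  0.046 ]
(array([2.9486, 0.001 , 0.0047]), array([0.1003, 0.0484, 0.0242])) (array([2.9486, 0.001 , 0.0047]), array([0.1873, 0.0484, 0.0242]))
```

Request:
play_rows --pt "2.9 0 0 0.05 0.048 0.024 0" --pt "2.9 0 0 0.08 0.048 0.024 0" --pt "2.9 0 0 0.08 0.048 0.024 0" --pt "2.9 0 0 0.11 0.048 0.024 0" --pt "2.9 0 0 0.13 0.048 0.024 0" --pt "2.9 0 0 0.15 0.048 0.024 0" --pt "2.9 0 0 0.17 0.048 0.024 0" --pt "2.9 0 0 0.18 0.048 0.024 0" --pt "2.9 0 0 0.187 0.048 0.024 0" --pt "2.9 0 0 0.187 0.048 0.024 0"

```text
clock: 4.05
position: [0.5465, -0.0781, 0.0633]
eef_rot: [0.018, -0.707, 0.017, 0.707]
force: [-0.8, 0.1, 0.6]
finger_gap: 0.995
```

Request:
play_rows --pt "0 0 0 0 0 0 0.3" --pt "0 0 0 0 0 0 0.4" --pt "0 0 0 0 0 0 0.5" --pt "0 0 0 0 0 0 0.6" --pt "0 0 0 0 0 0 0.7" --pt "0 0 0 0 0 0 0.8" --pt "0 0 0 0 0 0 0.8" --pt "0 0 0 0 0 0 0.8"

```text
clock: 4.85
position: [0.5465, -0.0783, 0.0638]
eef_rot: [-0.018, 0.707, -0.018, -0.707]
force: [-1.8, 1.1, 9.2]
finger_gap: 0.383
```

Request:
play_rows --pt "0 0 0 0 -0.004 0 0.8" --pt "0 0 0 0 -0.009 0 0.8" --pt "0 0 0 0 -0.014 0 0.8" --pt "0 0 0 0 -0.019 0 0.8" --pt "0 0 0 0 -0.024 0 0.8" --pt "0 0 0 0 -0.029 0 0.8" --pt "0 0 0 0 -0.034 0 0.8" --pt "0 0 0 0 -0.038 0 0.8" --pt "0 0 0 0 -0.041 0 0.8" --pt "0 0 0 0 -0.043 0 0.8" --pt "0 0 0 0 -0.044 0 0.8" --pt "0 0 0 0 -0.044 0 0.8" --pt "0 0 0 0 -0.044 0 0.8"

```text
clock: 6.15
position: [0.5491, -0.0345, 0.0638]
eef_rot: [-0.018, 0.707, -0.018, -0.706]
force: [1.8, 0.6, 6.5]
finger_gap: 0.383
```

```bash
python3 - <<'E'
from h import *
s=state();print(s["clock"],s["position"],s["force"]); c=cam("wrist",s); im=snapshot("wrist"); cv2.imwrite("pics/w2.png",im)
for q,z in dict(eye=.078,slide_hole=.046).items():
    for h in models.place_of("wrist",q)[:2]: print(q,h["centre"],round(h["confidence"],2),onz(c,h["centre"],z))
E
```

```text
6.15 [ 0.5491 -0.0345  0.0638] [1.8392 0.624  6.4954]
eye [93.8, 288.4] 0.9 [0.5499 0.0599 0.078 ]
```

Request:
play_rows --pt "0 0 0 0 0 0 0.3" --pt "0 0 0 0 0 0 0" --pt "0 0 0 0 0 0 0" --pt "0 0 0 0 0 0 0" --pt "0 0 0 0 0 0 0" --pt "0 0 0 -0.02 0 0 0" --pt "0 0 0 -0.06 0 0 0" --pt "0 0 0 -0.09 0 0 0" --pt "0 0 0 -0.09 -0.04 0.03 0" --pt "0 0 0 -0.09 -0.08 0.05 0" --pt "0 0 0 -0.08 -0.098 0.059 0" --pt "0 0 0 -0.07 -0.098 0.059 0" --pt "0 0 0 -0.06 -0.098 0.059 0" --pt "0 0 0 -0.06 -0.098 0.059 0" --pt "0 0 0 -0.06 -0.098 0.059 0"

```text
clock: 7.8
position: [0.4947, 0.0654, 0.1232]
eef_rot: [0.018, -0.707, 0.018, 0.707]
force: [-0.5, -1.1, 0.5]
finger_gap: 1.001
```

```bash
python3 - <<'E'
from h import *
s=state();print(s["clock"],s["position"],s["force"]); c=cam("wrist",s); im=snapshot("wrist"); cv2.imwrite("pics/w3.png",cv2.resize(im[30:190,220:420],(800,640)) [:600])
for q,z in dict(eye=.078,slide_hole=.046).items():
    for h in models.place_of("wrist",q)[:2]: print(q,h["centre"],round(h["confidence"],2),onz(c,h["centre"],z))
E
```

```text
7.8 [0.4947 0.0654 0.1232] [-0.4629 -1.131   0.4504]
eye [326.7, 132.3] 0.77 [0.5506 0.0598 0.078 ]
slide_hole [328.4, 126.9] 0.68 [0.5519 0.0583 0.046 ]
```

View pics/w3.png

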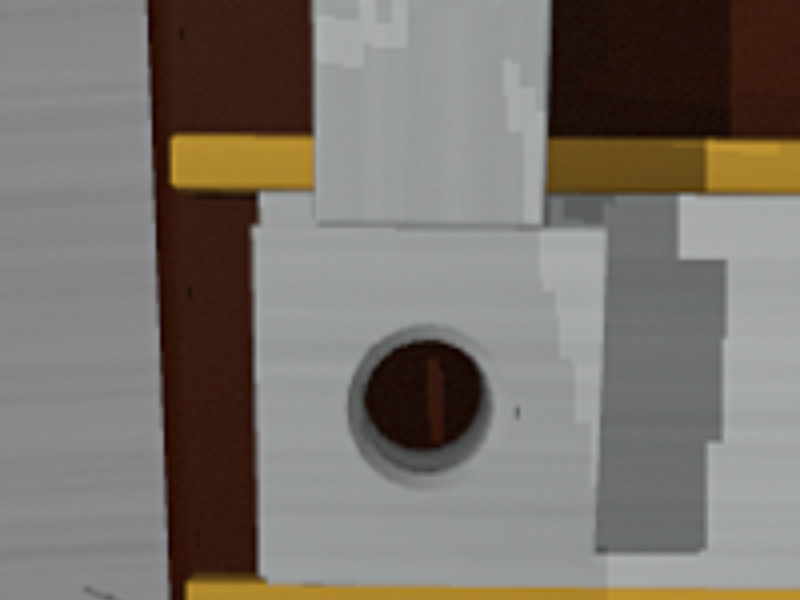

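```bash
python3 - <<'E'
from h import *
s=state(); c=cam("wrist",s)
E0=onz(c,(325.1,131.4),.078); print(E0)
yd=np.array([.051,.9987,0]);xd=np.array([.9987,-.051,0]);t=np.linspace(0,2*np.pi,73)[:,None]
for z,rr,o in[(.078,.011,0),(.066,.009,0),(.046,.012,0),(.044,.010,0),(.030,.010,0),(.044,.010,-.002),(.030,.010,-.002)]:
    C=E0+yd*o; C[2]=z
    p=(proj(c,C+rr*(np.cos(t)*xd+np.sin(t)*yd))-[220,30])*4
    print(z,rr,o,"u",p[:,0].min(),p[:,0].max(),"v",p[:,1].min(),p[:,1].max())
E
```

```text
[0.5512 0.0612 0.078 ]
0.078 0.011 0 u 338.2243772995166 502.5677918985459 v 320.4652737664333 488.1381376287735
0.066 0.009 0 u 356.4548515720362 482.95797843598325 v 335.335731816861 464.5056168313005
0.046 0.012 0 u 341.9579384536139 495.47963678199676 v 314.06370417294204 471.03391052229983
0.044 0.01 0 u 355.2325386035425 482.029165431248 v 327.4517872709737 457.103045177304
0.03 0.01 0 u 358.3700190582583 477.72977032365225 v 327.1686274595384 449.30595038368585
0.044 0.01 -0.002 u 367.91282271633486 494.70746705640113 v 327.4748862716556 457.12465656475047
0.03 0.01 -0.002 u 370.3065490414149 489.66456550650855 v 327.1903346188864 449.3263464418874
```

```bash
python3 - <<'E'
from h import *
print(delta([.4,-.25,.2],[-.707,-.707]), state()["joint_pos"])
E
```

```text
(array([42.097 , -0.0211,  0.0167]), array([-0.0765,  0.3203,  0.0786])) [-0.2932  0.7766  0.176   1.8873 -0.2593  0.4992 -1.5597]
```

Request:
play_rows --pt "0 0 0 -0.05 0 0.01 0" --pt "0 0 0 -0.077 0.02 0.02 0" --pt "42.1 0 0 -0.077 0.32 0.079 0" --pt "42.1 0 0 -0.077 0.32 0.079 0" --pt "42.1 0 0 -0.077 0.32 0.079 0" --pt "42.1 0 0 -0.077 0.32 0.079 0" --pt "42.1 0 0 -0.077 0.32 0.079 0" --pt "42.1 0 0 -0.077 0.32 0.079 0" --pt "42.1 0 0 -0.077 0.32 0.079 0" --pt "42.1 0 0 -0.077 0.32 0.079 0" --pt "42.1 0 0 -0.077 0.32 0.079 0" --pt "42.1 0 0 -0.077 0.32 0.079 0" --pt "42.1 0 0 -0.077 0.32 0.079 0" --pt "42.1 0 0 -0.077 0.32 0.079 0"

```text
clock: 9.35
position: [0.4, -0.2486, 0.2003]
eef_rot: [0.27, -0.654, 0.27, 0.654]
force: [-0.1, -0.2, 0.3]
finger_gap: 0.999
```

```bash
python3 - <<'E'
from h import *
s=state();print(s["clock"],s["position"],s["eef_rot"]); c=cam("wrist",s); im=snapshot("wrist"); cv2.imwrite("pics/w4.png",im)
for q,z in dict(pin=.006,pin_collar=.05,pin_stand=0).items():
    for h in models.place_of("wrist",q)[:3]: print(q,h["centre"],round(h["confidence"],2),onz(c,h["centre"],z))
E
```

```text
9.35 [ 0.4    -0.2486  0.2003] [ 0.27   -0.6535  0.2699  0.6536]
pin [277.8, 203.0] 0.97 [ 0.4155 -0.2002  0.006 ]
pin [248.0, 25.3] 0.83 [ 0.5465 -0.3007  0.006 ]
pin [333.5, 107.4] 0.58 [ 0.4425 -0.3054  0.006 ]
pin_collar [335.6, 106.3] 0.8 [ 0.4426 -0.306   0.05  ]
pin_collar [231.0, 0.0] 0.61 [ 0.5544 -0.3039  0.05  ]
pin_collar [266.9, 216.9] 0.57 [ 0.4178 -0.1965  0.05  ]
```

View pics/w4.png

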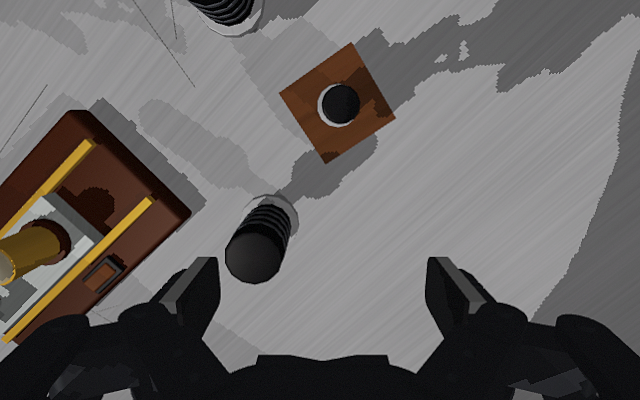

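The stand pin at (341,104) has a grip about 37 px wide and a collar about 42 px wide. At that range this is 26 mm and 34 mm, so it is the pin meant; the free-standing ones at (270,235) and (230,10) are visibly bigger.

```bash
python3 - <<'E'
from h import *
s=state(); c=cam("wrist",s); im=cv2.imread("pics/w4.png"); g=cv2.cvtColor(im,cv2.COLOR_BGR2GRAY)
for th in (30,40):
    n,l,st,ce=cv2.connectedComponentsWithStats((g<th).astype(np.uint8)); k=l[104,342]; print(st[k],ce[k])
print(onz(c,(341,104),.104),onz(c,(338.5,105),.053))
P=[.442,-.304]
for z in(.13,.069): print(delta(P+[z],[-.707,-.707],s))
E
```

```text
[ 322   85   39   38 1138] [341.1318 103.5949]
[ 322   66   70   57 2145] [353.2261  97.7739]
[ 0.4418 -0.3082  0.104 ] [ 0.4414 -0.3088  0.053 ]
(array([0.0677, 0.0056, 0.0037]), array([ 0.0703,  0.009 , -0.0687]))
(array([0.0677, 0.0056, 0.0037]), array([ 0.1313,  0.009 , -0.0687]))
```

Request:
play_rows --pt "0 0 0 0.0 0.012 -0.045 0" --pt "0 0 0 0.02 0.012 -0.0715 0" --pt "0 0 0 0.05 0.012 -0.0715 0" --pt "0 0 0 0.07 0.012 -0.0715 0" --pt "0 0 0 0.08 0.012 -0.0715 0" --pt "0 0 0 0.1 0.012 -0.0715 0" --pt "0 0 0 0.115 0.012 -0.0715 0" --pt "0 0 0 0.128 0.012 -0.0715 0" --pt "0 0 0 0.134 0.012 -0.0715 0" --pt "0 0 0 0.134 0.012 -0.0715 0" --pt "0 0 0 0.134 0.012 -0.0715 0.4" --pt "0 0 0 0.134 0.012 -0.0715 0.5" --pt "0 0 0 0.134 0.012 -0.0715 0.6" --pt "0 0 0 0.134 0.012 -0.0715 0.7" --pt "0 0 0 0.134 0.012 -0.0715 0.8" --pt "0 0 0 0.134 0.012 -0.0715 0.9" --pt "0 0 0 0.134 0.012 -0.0715 0.9" --pt "0 0 0 0.134 0.012 -0.0715 0.9"

```text
clock: 11.35
position: [0.4419, -0.3083, 0.0667]
eef_rot: [-0.27, 0.654, -0.27, -0.653]
force: [0.1, 0.9, 7.9]
finger_gap: 0.291
```

Request:
play_rows --pt "0 0 0 -0.005 0 0 0.9" --pt "0 0 0 -0.02 0 0 0.9" --pt "0 0 0 -0.04 0 0 0.9" --pt "0 0 0 -0.06 0 0 0.9" --pt "0 0 0 -0.09 0 0 0.9" --pt "0 0 0 -0.13 0 0 0.9" --pt "0 0 0 -0.135 0 0 0.9" --pt "0 0 0 -0.135 0 0 0.9"

```text
clock: 12.15
position: [0.4421, -0.3083, 0.2021]
eef_rot: [-0.27, 0.654, -0.27, -0.653]
force: [0.4, -0.6, -2.4]
finger_gap: 0.291
```

```bash
python3 - <<'E'
from h import *
s=state();print(s["clock"],s["position"],s["force"],s["finger_gap"])
print(delta([.5513,.0605,.2],[-.051,-.9987],s),delta([.5513,.0605,.16],[-.051,-.9987],s))
E
```

```text
12.15 [ 0.4421 -0.3083  0.2021] [ 0.3706 -0.6275 -2.3529] 0.2909178396651602
(array([-42.0109,  -0.0928,   0.0011]), array([ 0.002 , -0.3382,  0.1831])) (array([-42.0109,  -0.0928,   0.0011]), array([ 0.042 , -0.3382,  0.1832]))
```

Request:
play_rows --pt "-10 0 0 0 -0.03 0.016 0.9" --pt "-42 0 0 0 -0.338 0.183 0.9" --pt "-42 0 0 0 -0.338 0.183 0.9" --pt "-42 0 0 0 -0.338 0.183 0.9" --pt "-42 0 0 0 -0.338 0.183 0.9" --pt "-42 0 0 0 -0.338 0.183 0.9" --pt "-42 0 0 0 -0.338 0.183 0.9" --pt "-42 0 0 0 -0.338 0.183 0.9" --pt "-42 0 0 0 -0.338 0.183 0.9" --pt "-42 0 0 0 -0.338 0.183 0.9" --pt "-42 0 0 0 -0.338 0.183 0.9" --pt "-42 0 0 0.02 -0.338 0.183 0.9" --pt "-42 0 0 0.042 -0.338 0.183 0.9" --pt "-42 0 0 0.042 -0.338 0.183 0.9" --pt "-42 0 0 0.042 -0.338 0.183 0.9"

```text
clock: 13.65
position: [0.5511, 0.0592, 0.1597]
eef_rot: [0.019, -0.707, 0.019, 0.707]
force: [0.2, 0.6, -0.7]
finger_gap: 0.29
```

```bash
python3 - <<'E'
from h import *
s=state();print(s["clock"],s["position"],s["eef_rot"]); p=np.array(s["position"]);
out=[]
for n in("wrist","side","top"):
    c=cam(n,s); im=snapshot(n); cv2.imwrite(f"pics/{n}5.png",im)
    print(n,"pred tip",proj(c,p-[0,0,.0607]),"pred collar",proj(c,p-[0,0,.0167]),"pred eye",proj(c,[.5513,.0605,.078]))
    for q in("pin","pin_collar","eye"):
        for h in models.place_of(n,q)[:3]: print(q,h["centre"],round(h["confidence"],2))
w=cv2.imread("pics/wrist5.png")[180:400,180:460]; a=cv2.imread("pics/side5.png")[150:250,270:400];
cv2.imwrite("pics/c5.png",cv2.hconcat([cv2.resize(w,(400,314)),cv2.resize(a,(400,314),interpolation=2)]))
E
```

```text
13.65 [0.5511 0.0592 0.1597] [ 0.0187 -0.7067  0.0188  0.707 ]
wrist pred tip [[321.5869 222.8725]] pred collar [[321.4704 250.807 ]] pred eye [[319.7678 212.8648]]
pin [322.6, 223.9] 0.72
pin [591.8, 310.2] 0.65
pin [461.3, 212.9] 0.58
pin_collar [319.9, 254.1] 0.71
eye [320.0, 211.6] 0.56
side pred tip [[321.5968 215.4139]] pred collar [[321.6799 200.6249]] pred eye [[321.2214 222.4702]]
pin [408.7, 214.9] 0.83
pin [320.4, 217.3] 0.77
pin [381.1, 192.0] 0.71
pin_collar [408.7, 196.5] 0.97
pin_collar [381.6, 174.7] 0.91
pin_collar [322.2, 199.1] 0.45
eye [321.2, 225.7] 0.89
eye [416.7, 196.6] 0.22
top pred tip [[288.6213 231.4389]] pred collar [[287.1833 228.1806]] pred eye [[288.7303 232.7055]]
pin [391.7, 303.2] 0.67
pin [435.1, 254.5] 0.66
pin_collar [397.3, 311.7] 0.85
pin_collar [445.2, 254.4] 0.67
eye [290.4, 234.1] 0.78
```

View pics/c5.png

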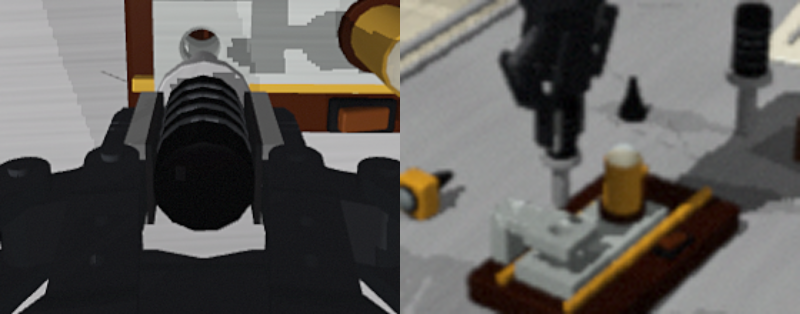

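Request:
play_rows --pt "0 0 0 0.005 -0.001 0 0.9" --pt "0 0 0 0.01 -0.001 0 0.9" --pt "0 0 0 0.015 -0.001 0 0.9" --pt "0 0 0 0.019 -0.001 0 0.9" --pt "0 0 0 0.022 -0.001 0 0.9" --pt "0 0 0 0.025 -0.001 0 0.9" --pt "0 0 0 0.028 -0.001 0 0.9" --pt "0 0 0 0.031 -0.001 0 0.9" --pt "0 0 0 0.033 -0.001 0 0.9"

```text
clock: 15.15
position: [0.5511, 0.0612, 0.1261]
eef_rot: [0.018, -0.707, 0.018, 0.707]
force: [-0.2, 0.7, -1.0]
finger_gap: 0.292
```

Request:
play_rows --pt "0 0 0 0.003 0 0 0.9" --pt "0 0 0 0.006 0 0 0.9" --pt "0 0 0 0.009 0 0 0.9" --pt "0 0 0 0.012 0 0 0.9" --pt "0 0 0 0.015 0 0 0.9" --pt "0 0 0 0.018 0 0 0.9" --pt "0 0 0 0.021 0 0 0.9" --pt "0 0 0 0.023 0 0 0.9"

```text
clock: 15.95
position: [0.5511, 0.0612, 0.103]
eef_rot: [0.018, -0.707, 0.018, 0.707]
force: [-0.1, 0.5, -1.4]
finger_gap: 0.29
```

Request:
play_rows --pt "0 0 0 0.002 0 0 0.9" --pt "0 0 0 0.004 0 0 0.9" --pt "0 0 0 0.006 0 0 0.9" --pt "0 0 0 0.007 0 0 0.9" --pt "0 0 0 0.0075 0 0 0.9" --pt "0 0 0 0.0075 0 0 0.9"

```text
clock: 16.55
position: [0.5511, 0.0612, 0.0958]
eef_rot: [0.018, -0.707, 0.018, 0.707]
force: [-0.8, 0.0, -1.6]
finger_gap: 0.283
```

Request:
play_rows --pt "0 0 0 0.0005 0 0 0.9" --pt "0 0 0 0.001 0 0 0.9" --pt "0 0 0 0.0015 0 0 0.9" --pt "0 0 0 0.0015 0 0 0.9"

```text
clock: 16.95
position: [0.5512, 0.0613, 0.0947]
eef_rot: [-0.018, 0.707, -0.018, -0.707]
force: [-1.6, 0.6, 6.1]
finger_gap: 0.293
```

Contact: 6 N upward at exactly the height expected for the collar. Now I release and retreat.

Request:
play_rows --pt "0 0 0 0 0 0 0.6" --pt "0 0 0 0 0 0 0.4" --pt "0 0 0 0 0 0 0.2" --pt "0 0 0 0 0 0 0" --pt "0 0 0 0 0 0 0" --pt "0 0 0 0 0 0 0" --pt "0 0 0 -0.01 0 0 0" --pt "0 0 0 -0.03 0 0 0" --pt "0 0 0 -0.06 0 0 0" --pt "0 0 0 -0.1 0 0 0" --pt "0 0 0 -0.1 0 0.05 0" --pt "0 0 0 -0.1 0 0.07 0" --pt "0 0 0 -0.1 0 0.07 0" --pt "0 0 0 -0.1 0 0.07 0"

```text
clock: 18.35
position: [0.4816, 0.065, 0.1951]
eef_rot: [-0.018, 0.707, -0.018, -0.707]
force: [0.2, -0.2, 0.3]
finger_gap: 0.999
```

```bash
python3 - <<'E'
from h import *
s=state();print(s["clock"],s["position"],s["force"]); c=cam("wrist",s)
P=np.array([.5513,.0605,0])
for n in("wrist","side"):
    c=cam(n,s); im=snapshot(n); cv2.imwrite(f"pics/{n}6.png",im)
    print(n,"collar",proj(c,P+[0,0,.078]),"top",proj(c,P+[0,0,.132]))
    for q in("pin_collar","eye","slide_hole"):
        for h in models.place_of(n,q)[:3]: print(q,h["centre"],round(h["confidence"],2),onz(c,h["centre"],.078))
w=cv2.imread("pics/wrist6.png")[0:314,120:520]; a=cv2.imread("pics/side6.png")[150:250,270:400];
cv2.imwrite("pics/c6.png",cv2.hconcat([w,cv2.resize(a,(400,314),interpolation=2)]))
E
```

```text
18.35 [0.4816 0.065  0.1951] [ 0.1764 -0.2082  0.3273]
wrist collar [[323.0716 107.0985]] top [[323.2767 106.0973]]
pin_collar [630.9, 252.7] 0.83 [ 0.4248 -0.1848  0.078 ]
slide_hole [456.0, 110.8] 0.53 [ 0.5439 -0.0361  0.078 ]
side collar [[321.2214 222.4702]] top [[321.3149 204.5493]]
pin_collar [380.3, 176.2] 0.96 [ 0.5387 -0.2639  0.078 ]
pin_collar [409.6, 198.3] 0.88 [ 0.4075 -0.1827  0.078 ]
pin_collar [320.1, 219.4] 0.52 [0.5618 0.0494 0.078 ]
eye [321.3, 222.7] 0.56 [0.5505 0.0613 0.078 ]
slide_hole [341.5, 207.4] 0.69 [ 0.5453 -0.0347  0.078 ]
```

View pics/c6.png

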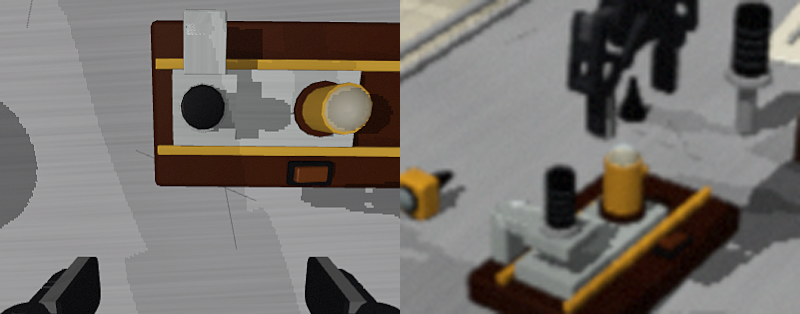

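The pin stands upright on the flange, with its head at wrist pixel (323,107) as predicted. The gripper is clear, so I'm handing in.

```bash
python3 -c "
from cell import r; print(r.finish_job())"
```

```text
the job is handed in; nothing more can be done
None
```

The slide is under the bracket and the locking pin is down through both holes, released. I handed the job in at about 18.5 s of the 54 s allowed.

- **Slide:** I gripped the lamp tube and pushed the slide 44 mm. A look down through the bracket hole put the slide hole about 1 to 1.5 mm short of centre, inside the clearance, so I left it there.
- **Pin:** I took the pin from the wooden stand, confirmed by its 26 mm grip and 34 mm collar in the wrist picture. It went through both holes with about 2 N or less on the wrist. It met the bracket with 6 N at TCP height 0.0947 m, exactly where the collar should sit flat.
- **Last checks:** The final wrist and side pictures show the pin upright at the predicted pixels, with the gripper open and clear. In the wrist picture the network did not report this pin's collar at all. In the side picture it did so only at confidence 0.52, a few pixels off the prediction, so seating rests on the contact height and the pictures.
- **Bystanders:** I never went near the basin, the otoscope or the specula. I did not measure their positions again at the end.

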